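# Mount the test-port plate on its fixture

## Robot

A 6-joint arm with a two-finger parallel gripper is mounted at the origin on a cart in front of the work surface, level with it; the furniture and walls round the work are solid. World frame = base frame: x ahead of the robot, y to its left, z up, the work surface at z = 0. Lengths are in m, angles in rad, forces in N, time in s.
With the tool pointing down it reaches from about 0.3 to 0.775 m from the base axis. Payload 14.6 kg.
Tool frame: the origin (TCP) lies between the finger pads; the fingertips stand 8 mm ahead of it and the grasp point (between the pads) lies 11 mm behind it; x points along the fingers, y is the direction in which the jaws open and shut, and the axes are right-handed (so a half turn about x gives the same grasp; the last joint's range is limited). The gripper opens to 94 mm and grips with 3 to 60 N. Pads are 16 mm wide; open, the fingers measure 119 mm over their backs; the gripper's body (75 mm by 177 mm) begins 78 mm behind the grasp point.
Start: joints at [1.163, 0.3, 1.521, -0, 1.321, -0.067], TCP at [0.184, 0.518, 0.213] pointing down, gripper open.
Joint ranges: [-3.03, 3.03], [-0.79, 2.21], [0.23, 2.52], [-1.04, 4.18], [0, 3.07], [-2.55, 2.55]. Speed limits (rad/s): [2.22, 2.22, 2.57, 3.14, 3.14, 3.14].

## Interface

Orientations are given as [roll, pitch, yaw] about the fixed x, y, z axes, in that order (R = Rz(yaw) Ry(pitch) Rx(roll)).
In Python, from station import ctrl gives the robot as it stands.
- The arm moves only by the shell command python3 -m creep 'ROWS' [FORCE]. ROWS is a JSON object of lists of equal length, an entry for each row: "hand": the closure, from -1 (fully open) to 1 (shut); "slide": the shift along the tool's x, y, z in m, a list of three; "spin": the turn about the tool's x in degrees. A call has 1 to 12 rows; each row is the pose to reach, as a shift and turn from the pose commanded when the call began, along the tool's axes at that moment; what a row does not reach only later rows make up. A row lasts 1/12 s, in which the tool goes at most 41.7 mm and 7.16 degrees, less where a joint would pass 70% of its speed; a pose out of reach is approached as far as the arm can. A call with a gripper value outside its range is refused whole. The fingers move at their own pace and stop on an object; FORCE is the grip in N (left out, the last holds). Time passes only in rows, so rows that repeat a pose let the fingers close. It gives the time, the measured TCP pose, the force and the opening at its end, in the units of the state.
- ctrl.get_obs(): the state, without advancing time (a new reading comes with each control period).
- ctrl.camera(name): name is "side" or "top" or "wrist"; returns the picture (400x640x3 uint8, red, green, blue); there is no depth.
- ctrl.calibration(name): a dict with "K" (3x3 intrinsics, pixels), "k1" (the pictures are not rectified: a ray, as slopes to the right and down, at radius r is drawn at 1 + k1 r^2 times it, then the intrinsics apply), "R" (3x3) and "t" (3): a world point X has camera coordinates R X + t. Camera axes: x right, y down, z forward; pixel columns grow to the right and rows downward; lengths in m; the calibration is good to about 2 mm. A picture is of the moment at which its call begins: read the wrist's pose just before it. calibration takes no time and is no camera call; for the wrist camera it gives the pose at the moment of the call.
- ctrl.hand_in(): hands the job in, once; it reports no verdict.
The state is a dict: "time_s": time; "qpos": joint angles; "joint_vel": joint speeds; "tau": joint torques, N m; "ee_pos": TCP position; "eef_rot": TCP orientation; "force": force on the tool from outside, world axes, zero at the start; "moment": the same for the moment, N m; "grip_width": finger opening in m.
Only numpy, scipy, OpenCV 4.12 (cv2) and the standard library are available. Lean on these libraries where they do the work, as an engineer would, in place of code of your own. Each camera call takes 0.05 s, during which the arm holds its last target.

## Task

Mount the loose test-port plate on the fixture base: lower its keyholes over the two screw heads (the screws were reset, so feel for them), lay it flat on the deck and slide it towards the yoke until it is fully home, its tongue between the yoke's ears. Then lock it: take the lock pin from its parking boss and pass it down through both ears and the eye of the tongue until its head rests on the upper ear. Let go of everything, and leave the other things on the bench where they are.

Things in the scene. Friction and masses are not known exactly. Their poses are not given: they have to be found in the camera images.
- base: Fixture base: grey plate 12 mm thick screwed to the bench, origin on the bench surface, x from its front edge (-88 mm) to its back (116 mm), y -76 to 76 mm, z up. On it lies the stud bed, an aluminium plate whose top (the deck) is 20 mm above the bench, carrying two shoulder screws and a yoke. Plate home: plate origin at nominal x = 0, y = 0, axes along the base's.
- bed_mark (a point): Nominal centre of the stud bed on the deck: 20 mm above the base's origin, axes of the base. The bed is clamped in slots that run along base x: at every setup the bed with its screws and yoke stands somewhere within 8 mm either way of its nominal x, which no reading tells. Sideways (y), in height and yaw it is exact.
- screw_mark (a point): Nominal midpoint between the two upright shoulder screws, on the deck, at base x = -30 mm; the screws stand 45 mm either side of it in y. Shank 8 mm, head 16 mm diameter with a slightly bevelled top rim; head from 10 to 16 mm above the deck. True x is up to 8 mm off (see bed_mark).
- yoke_mark (a point): Nominal centre of the hole in the yoke's upper ear at its top face: base x = 75 mm, y = 0, 48 mm above the bench. The ears lie one above the other, 34 mm wide in y: upper from 40 to 48 mm, lower up to 26 mm above the bench, both with a 12.5 mm upright hole; they begin 10 mm in front of the hole; a web joins them 16 mm behind it. True x up to 8 mm off.
- boss_mark (a point): Mouth centre of the pin's parking boss (33 mm round, 40 mm high, 13 mm hole, 36 mm deep) on the base at x = 10, y = 97 mm; part of the base, so exact.
- plate: Loose test-port plate, 0.5 to 0.85 kg, starting flat on the bench: aluminium, 8 mm thick; origin at the underside below the port, x towards its tongue, z up; x -58 to 42, y -65 to 65 mm. A steel tongue 26 mm wide lies on top (z 8 to 18) and sticks out to x = 86 mm. At y = -45 and 45 mm it has keyholes (see keyholes).
- keyholes (a point): Midpoint between the centres of the keyholes' two round entry holes (18.5 mm, 45 mm either side in y), on the plate's underside at plate x = -2 mm. From each a slot 10.5 mm wide runs towards -x and ends at x = -34 mm: down on the deck with the heads through, the plate travels 28 mm along +x until the slot ends stop against the shanks.
- port (a point): Middle of the hexagon to grip, on the plate's upright port: a hexagon 44 mm across flats (two flats face plate +y and -y, 51 mm over corners along x), from 35 to 57 mm above the plate's underside; this point is at 46 mm. Below it a hub 54 mm across, above it a round neck 40 mm wide up to 94 mm.
- eye (a point): Centre of the 13 mm eye in the plate's tongue, at plate x = 75 mm, y = 0, 13 mm above the plate's underside. It comes under the yoke's hole when the plate is home.
- pin: Lock pin, dark steel, 60 mm, 0.1 kg; origin at the tip, z towards the head. Shank 10 mm diameter, 34 mm long, tip tapered over 6 mm to 4 mm; knurled head 22 mm diameter from z = 34 to 60 mm. Starts upright in the parking boss, tip 6 mm above the bench. Fully through the yoke its head rests on the upper ear, tip 14 mm above the bench.
- wrench_17: Bystander: combination wrench 175 mm long, lying near the right rear of the bench. Leave it.
- spacer_ring: Bystander: steel ring 54 mm across, 12 mm high, near the back. Leave it.
- coupler_body: Bystander: plated hose coupler 93 mm long, lying to the left of the fixture. Leave it.
There are look-alikes about, which are no part of the job. Of the things shaped like the pin, the steel one is meant.

How it is judged:
On the way, in this order (a step that is already met when the one before it is completed fails the run):
1. the plate is down on the deck with the screw heads through its entry holes (height (world z) of plate between 0.017 and 0.0235 m and angle between plate's own z axis and vertical below 0.06 rad and x of plate in the frame of base between -0.042 and -0.0145 m and y of plate in the frame of base between -0.006 and 0.006 m), for 0.1 s.
2. the plate has been slid home under the screw heads (height (world z) of plate between 0.017 and 0.0235 m and x of plate in the frame of base above -0.0115 m), for 0.1 s.
At the end, for the whole second after the job is handed in: The plate lies flat on the deck (underside 17 to 23.5 mm up), within 11.5 mm of nominal home in base x (8 mm of it the bed's adjustment) and 4 mm in y; the pin stands through yoke and eye, within 4 mm of the eye's axis, tip 11 to 17 mm up; both at rest, released; bystanders moved under 30 mm (all of step 2 and angle between plate's own z axis and vertical below 0.05 rad and x of plate in the frame of base below 0.0115 m and y of plate in the frame of base between -0.004 and 0.004 m and height (world z) of pin between 0.011 and 0.017 m and horizontal distance between pin and eye below 0.004 m and angle between pin's own z axis and vertical below 0.15 rad and linear speed of each of pin, plate below 0.02 m/s); the robot touches nothing.
It fails at once if a bystander (wrench, ring, coupler) has been shoved more than 30 mm (distance of any of wrench_17, spacer_ring, coupler_body from where it was at the start of the episode above 0.03 m).
It also fails if it takes over 72 s, if anything falls off the work surface, if the arm or the gripper's body presses on something with over 40 N, if the wrist force passes 120 N, or if a joint passes its speed limit or range.

## Working session

There is one attempt and no reset: what is moved stays moved. The work goes in short steps, Python scripts to look and compute and a shell command to move; the robot and the scene stay as the last step left them, time stands still between calls to the robot, and variables do not carry over. Pictures are saved under pics/ and viewed, and the job is handed in when it is done.

```bash
ls; mkdir -p pics; python3 - <<'E'
from station import ctrl
import cv2
print(ctrl.get_obs())
for n in ["side","top","wrist"]:
    c=ctrl.calibration(n); print(n,c)
    cv2.imwrite(f"pics/{n}0.png",ctrl.camera(n)[:,:,::-1])
E
```

```text
pics
{'time_s': 0.0, 'qpos': array([ 1.16341325e+00,  3.00487458e-01,  1.52159592e+00,  2.18609775e-05,
        1.32070794e+00, -6.66297474e-02]), 'joint_vel': array([ 2.12026482e-03,  4.38654177e-04,  1.38698288e-03, -6.12120734e-04,
        1.09907845e-05,  6.07998637e-04]), 'tau': array([ 2.94448755e-04, -5.31809700e+01, -3.52731299e+01,  7.07899220e-02,
        2.45124620e-02, -6.45804903e-05]), 'ee_pos': array([0.1837174 , 0.51813117, 0.21287108]), 'eef_rot': array([-1.65508913,  1.56959747, -1.99584788]), 'force': array([ 0.53124128,  0.80087331, -0.34648313]), 'moment': array([0.00186861, 0.02852191, 0.04394575]), 'grip_width': 0.09392840163297365}
side {'K': array([[364.79757935,   0.        , 320.48618669],
       [  0.        , 364.79757935, 196.51003091],
       [  0.        ,   0.        ,   1.        ]]), 'k1': -0.06170869769863825, 'R': array([[-0.97497638, -0.22167093, -0.01682461],
       [-0.12287245,  0.60040587, -0.79019944],
       [ 0.18526584, -0.7683585 , -0.61261879]]), 't': array([ 0.6322319 , -0.03119305,  0.96051136])}
top {'K': array([[385.3169669 ,   0.        , 323.18932817],
       [  0.        , 385.3169669 , 200.89689382],
       [  0.        ,   0.        ,   1.        ]]), 'k1': -0.08640227480842298, 'R': array([[ 0.02865138, -0.99958848, -0.0014048 ],
       [-0.97357836, -0.02758728, -0.22668065],
       [ 0.22654861,  0.00786239, -0.97396813]]), 't': array([0.21094098, 0.62117171, 0.79595746])}
wrist {'K': array([[285.65649101,   0.        , 315.51015903],
       [  0.        , 285.65649101, 200.71764704],
       [  0.        ,   0.        ,   1.        ]]), 'k1': -0.034963123862874194, 'R': array([[ 0.33377985,  0.94264997, -0.00142694],
       [ 0.91069128, -0.32207214,  0.25867149],
       [ 0.24337709, -0.08763884, -0.9659643 ]]), 't': array([-0.5490096 , -0.02594948,  0.39057319])}
```

View pics/side0.png

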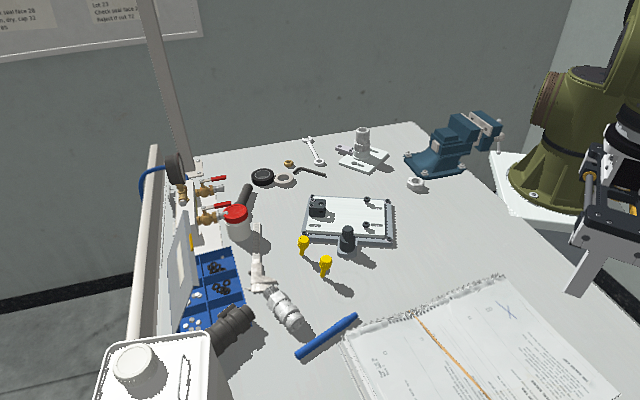

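View pics/top0.png

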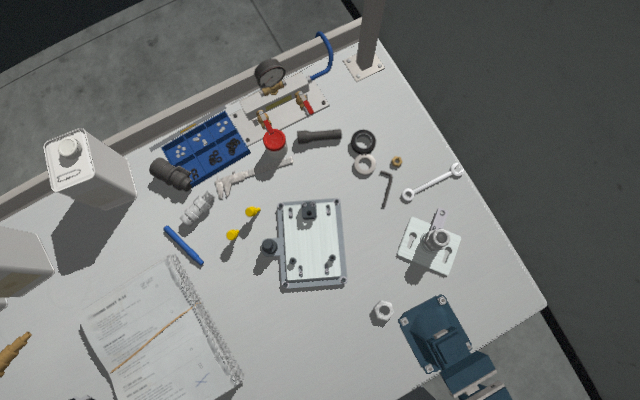

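View pics/wrist0.png

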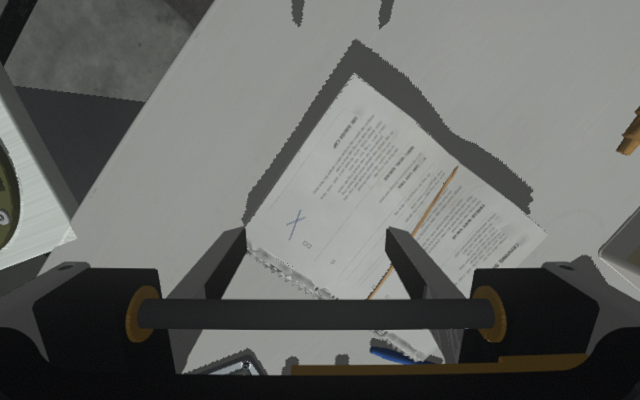

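```bash
cat > h.py <<'E'
import numpy as np, cv2, json
from station import ctrl
def ray(name,uv,cal=None):
    c=cal or ctrl.calibration(name); K=c['K'];k=c['k1']
    d=(np.array(uv,float)-[K[0,2],K[1,2]])/[K[0,0],K[1,1]]
    s=d.copy()
    for _ in range(30): s=d/(1+k*(s@s))
    R=c['R']; 
    return -R.T@c['t'], R.T@np.array([s[0],s[1],1])
def at(name,uv,z,cal=None):
    o,d=ray(name,uv,cal); return o+d*(z-o[2])/d[2]
def proj(name,X,cal=None):
    c=cal or ctrl.calibration(name); p=c['R']@np.array(X)+c['t']; s=p[:2]/p[2]
    s=s*(1+c['k1']*(s@s)); return s*[c['K'][0,0],c['K'][1,1]]+[c['K'][0,2],c['K'][1,2]]
def Rot(rpy):
    from scipy.spatial.transform import Rotation as T
    return T.from_euler('xyz',rpy).as_matrix()
E
python3 - <<'E'
import cv2
i=cv2.imread('pics/top0.png')
cv2.imwrite('pics/top0a.png',cv2.resize(i[190:300,255:355],None,fx=5.4,fy=5.4,interpolation=cv2.INTER_CUBIC))
cv2.imwrite('pics/top0b.png',cv2.resize(i[195:295,380:480],None,fx=6,fy=6,interpolation=cv2.INTER_CUBIC))
i=cv2.imread('pics/side0.png')
cv2.imwrite('pics/side0a.png',cv2.resize(i[115:260,280:410],None,fx=4,fy=4,interpolation=cv2.INTER_CUBIC))
E
```

```text
(no output)
```

View pics/top0a.png

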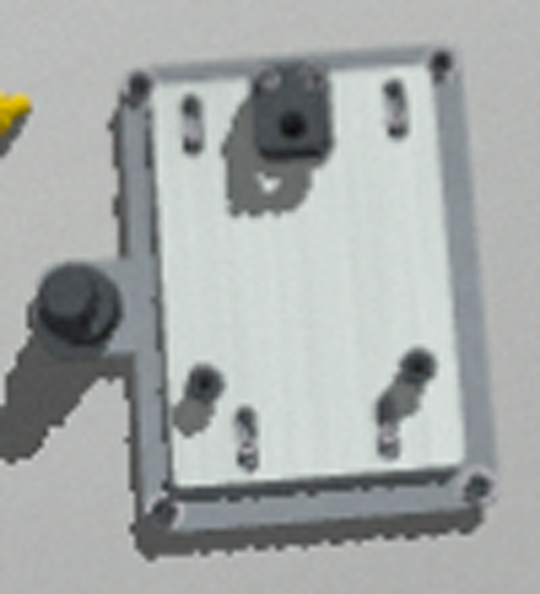

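View pics/top0b.png

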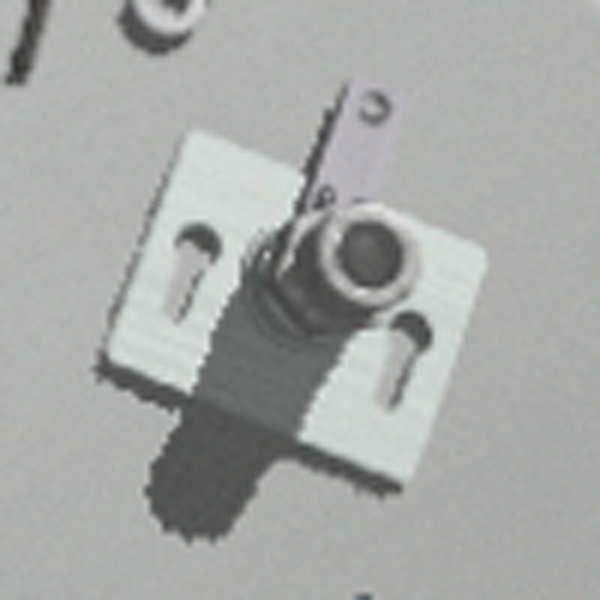

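View pics/side0a.png

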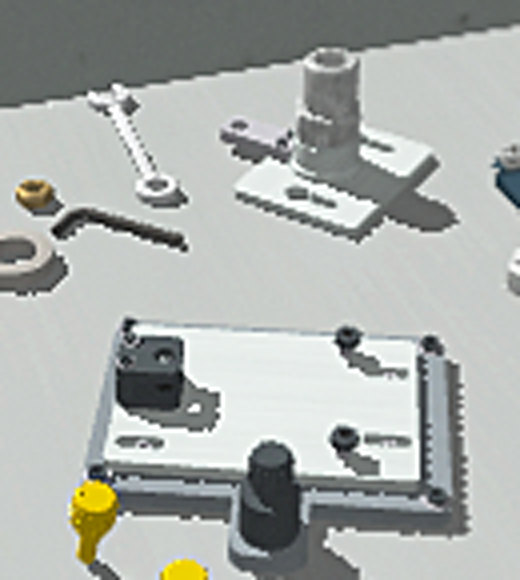

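```bash
cat > fit.py <<'E'
from h import *
from scipy.optimize import least_squares
cal=ctrl.calibration('top')
A=lambda p:np.array(p)/5.4+[255,190]-0.4
B=lambda p:np.array(p)/6+[380,195]-0.4
def T(p,q): # pose x,y,yaw
    c,s=np.cos(p[2]),np.sin(p[2]); return np.array([p[0]+c*q[0]-s*q[1],p[1]+s*q[0]+c*q[1],q[2]])
def fb(p):
    dx,ia,ib=p[3:6]
    pts=[((116-ia,76-ib,14),(139,86)),((116-ia,-76+ib,14),(441,64)),((-88+ia,76-ib,14),(165,511)),((-88+ia,-76+ib,14),(478,486)),
     ((10,97,66),(68,292)),((-30+dx,45,36),(205,381)),((-30+dx,-45,36),(418,366)),((75+dx,0,48),(292,125))]
    r=[]
    for q,u in pts:
        q=np.array(q)/1000; r.append(proj('top',T(p[:3],q),cal)-A(u))
    return np.concatenate(r+[np.array([dx/100])])
s=least_squares(fb,[0.45,0.03,0.0,0,8,8]); print('base',s.x.round(4)); print(s.fun.reshape(-1)[:-1].reshape(-1,2).round(2))
def fp(p):
    pts=[((-2,45,8),(199,245)),((-2,-45,8),(411,332)),((75,0,18),(374,107)),((-58,65,8),(106,355)),((42,65,8),(190,127)),((42,-65,8),(489,244)),((-58,-65,8),(408,483)),((0,0,94),(368,250))]
    return np.concatenate([proj('top',T(p,np.array(q)/1000),cal)-B(u) for q,u in pts])
s2=least_squares(fp,[0.45,-0.3,-0.3]); print('plate',s2.x.round(4)); print(s2.fun.reshape(-1,2).round(2))
E
python3 fit.py
```

```text
base [0.5149 0.2528 0.1064 2.3303 9.1375 8.883 ]
[[ 0.27 -0.03]
 [ 0.07 -0.2 ]
 [-0.13 -0.14]
 [ 0.05 -0.05]
 [-0.24  0.38]
 [-0.1   0.21]
 [-0.03 -0.08]
 [ 0.13 -0.14]]
plate [ 0.5373 -0.0291 -0.3677]
[[-0.14 -0.16]
 [-0.2  -0.31]
 [-0.08 -0.12]
 [-0.61  0.07]
 [-0.24 -0.4 ]
 [ 0.38  0.54]
 [ 0.58 -0.16]
 [ 0.29  0.47]]
```

```bash
cat >> h.py <<'E'
def go(target,jawyaw=None):
    """print slide and spin to reach TCP target (world) with tool y along jawyaw+90deg i.e. plate y"""
    o=ctrl.get_obs(); R=Rot(o['eef_rot'])
    d=R.T@(np.array(target)-o['ee_pos'])
    print('t',round(o['time_s'],2),'pos',o['ee_pos'].round(4),'F',o['force'].round(1),'M',o['moment'].round(2),'w',round(o['grip_width'],4),'q6',o['qpos'][5].round(2))
    print('toolx',R[:,0].round(4),'tooly',R[:,1].round(4))
    print('slide',d.round(4))
    if jawyaw is not None:
        want=jawyaw+np.pi/2; ty=np.arctan2(R[1,1],R[0,1])
        dy=(want-ty+np.pi/2)%np.pi-np.pi/2  # world yaw change
        s=np.sign(R[2,0]) # tool x down -> spin = -yaw
        print('spin deg',np.degrees(s*dy).round(2))
BASE=np.array([0.5149,0.2528,0.1064]); PLATE=np.array([0.5373,-0.0291,-0.3677])
def inbase(p): 
    c,s=np.cos(BASE[2]),np.sin(BASE[2]); d=np.array(p)[:2]-BASE[:2]; return np.array([c*d[0]+s*d[1],-s*d[0]+c*d[1]])
def frombase(x,y,z):
    c,s=np.cos(BASE[2]),np.sin(BASE[2]); return np.array([BASE[0]+c*x-s*y,BASE[1]+s*x+c*y,z])
E
python3 -c "
from h import *
go([PLATE[0],PLATE[1],0.14],PLATE[2])"
```

```text
t 0.15 pos [0.1838 0.5182 0.213 ] F [ 0.5  0.5 -0. ] M [-0.02  0.02  0.03] w 0.0941 q6 -0.07
toolx [-3.e-04 -8.e-04 -1.e+00] tooly [ 3.342e-01  9.425e-01 -8.000e-04]
slide [ 0.0734 -0.3976  0.5161]
spin deg 1.54
```

```bash
python3 -m creep '{"hand":[-1,-1,-1,-1,-1,-1,-1,-1,-1,-1,-1,-1],"slide":[[0,-0.025,0.032],[0,-0.05,0.065],[0,-0.075,0.097],[0,-0.1,0.13],[0,-0.125,0.162],[0,-0.15,0.195],[0,-0.175,0.227],[0,-0.2,0.26],[0,-0.225,0.292],[0,-0.25,0.325],[0,-0.275,0.357],[0,-0.3,0.39]],"spin":[0,0,0,0,0,0,0,0,0,0,0,1.5]}' 30; python3 -c "
from h import *
go([PLATE[0],PLATE[1],0.16],PLATE[2])"
```

```text
time_s: 1.15
ee_pos: [0.4517, 0.1033, 0.2135]
eef_rot: [0.622, 1.571, 0.256]
force: [1.2, 1.3, -0.6]
grip_width: 0.0938
t 1.15 pos [0.4517 0.1033 0.2135] F [ 1.2  1.3 -0.6] M [ 0.04 -0.02  0.05] w 0.0938 q6 -1.06
toolx [ 2.e-04  0.e+00 -1.e+00] tooly [3.584e-01 9.336e-01 1.000e-04]
slide [ 0.0535 -0.0929  0.1274]
spin deg 0.06
```

```bash
python3 -m creep '{"hand":[-1,-1,-1,-1,-1,-1,-1,-1],"slide":[[0,-0.024,0.032],[0,-0.047,0.065],[0,-0.07,0.097],[0.02,-0.093,0.127],[0.04,-0.093,0.127],[0.05,-0.093,0.127],[0.05,-0.093,0.127],[0.05,-0.093,0.127]],"spin":[0,0,0,0,0,0,0,0]}' 30; python3 -c "
from h import *
o=ctrl.get_obs();cv2.imwrite('pics/w1.png',ctrl.camera('wrist')[:,:,::-1])
c=ctrl.calibration('wrist')
for q in ((0,0,94),(-2,45,8),(-2,-45,8),(75,0,18),(42,65,8),(42,-65,8)):
  cc,s=np.cos(PLATE[2]),np.sin(PLATE[2]);q=np.array(q)/1000
  print(proj('wrist',[PLATE[0]+cc*q[0]-s*q[1],PLATE[1]+s*q[0]+cc*q[1],q[2]],c).round(1))
go([PLATE[0],PLATE[1],0.045],PLATE[2])"
```

```text
time_s: 1.82
ee_pos: [0.536, -0.0263, 0.1638]
eef_rot: [-3.024, 1.57, 2.893]
force: [0.8, 1.3, -0.6]
grip_width: 0.0938
[313.4 215.5]
[352.3 191.3]
[275.7 191.1]
[313.9 255. ]
[367.4 226.6]
[260.5 226.4]
t 1.87 pos [ 0.5364 -0.0262  0.1645] F [0.1 0.  0.4] M [ 0.01  0.   -0.04] w 0.0938 q6 -1.32
toolx [ 0.001 -0.    -1.   ] tooly [3.577e-01 9.339e-01 3.000e-04]
slide [ 0.1195 -0.0024  0.0018]
spin deg 0.11
```

View pics/w1.png

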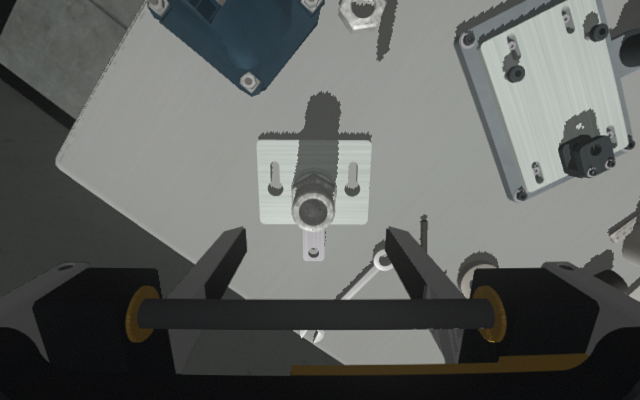

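```bash
python3 -m creep '{"hand":[-1,-1,-1,-1,-1,-1,0.3,1,1,1,1,1],"slide":[[0.03,-0.001,0.001],[0.06,-0.002,0.001],[0.09,-0.002,0.001],[0.11,-0.002,0.001],[0.119,-0.002,0.001],[0.119,-0.002,0.001],[0.119,-0.002,0.001],[0.119,-0.002,0.001],[0.119,-0.002,0.001],[0.119,-0.002,0.001],[0.119,-0.002,0.001],[0.119,-0.002,0.001]],"spin":[0,0,0,0,0,0,0,0,0,0,0,0]}' 60; python3 -m creep '{"hand":[1,1,1,1],"slide":[[0,0,0],[0,0,0],[0,0,0],[0,0,0]],"spin":[0,0,0,0]}'
```

```text
time_s: 2.87
ee_pos: [0.5367, -0.0294, 0.0448]
eef_rot: [0.224, 1.57, -0.143]
force: [-0.1, -0.2, -0.6]
grip_width: 0.0573
time_s: 3.2
ee_pos: [0.5366, -0.0293, 0.0445]
eef_rot: [0.816, 1.571, 0.449]
force: [-1.2, -0.5, 1.3]
grip_width: 0.0437
```

```bash
python3 -m creep '{"hand":[1,1,1,1,1,1,1,1,1],"slide":[[0,0,0],[0,0,0],[-0.01,0,0],[-0.03,0,0],[-0.05,0,0],[-0.07,0,0],[-0.09,0,0],[-0.09,0,0],[-0.09,0,0]],"spin":[0,0,0,0,0,0,0,0,0]}'; python3 -c "
from h import *
cv2.imwrite('pics/w2.png',ctrl.camera('wrist')[:,:,::-1])
print(ctrl.calibration('wrist'))
go(frombase(-0.045+0.0023,0,0.14),BASE[2])"
```

```text
time_s: 3.95
ee_pos: [0.5365, -0.0294, 0.1346]
eef_rot: [0.172, 1.57, -0.195]
force: [-0.5, 0.2, -6.4]
grip_width: 0.0434
{'K': array([[285.65649101,   0.        , 315.51015903],
       [  0.        , 285.65649101, 200.71764704],
       [  0.        ,   0.        ,   1.        ]]), 'k1': -0.034963123862874194, 'R': array([[ 3.58329927e-01,  9.33594704e-01, -7.69761917e-04],
       [ 9.02188905e-01, -3.46063539e-01,  2.57478556e-01],
       [ 2.40114230e-01, -9.29567430e-02, -9.66283706e-01]]), 't': array([-0.16410609, -0.4984347 ,  0.18169945])}
t 4.0 pos [ 0.5359 -0.0293  0.1334] F [ 0.   0.5 -7. ] M [-0.03  0.01  0.01] w 0.0435 q6 -1.33
toolx [-1.4e-03  1.0e-04 -1.0e+00] tooly [ 3.588e-01  9.334e-01 -4.000e-04]
slide [-0.0064  0.2363 -0.1589]
spin deg -27.12
```

View pics/w2.png

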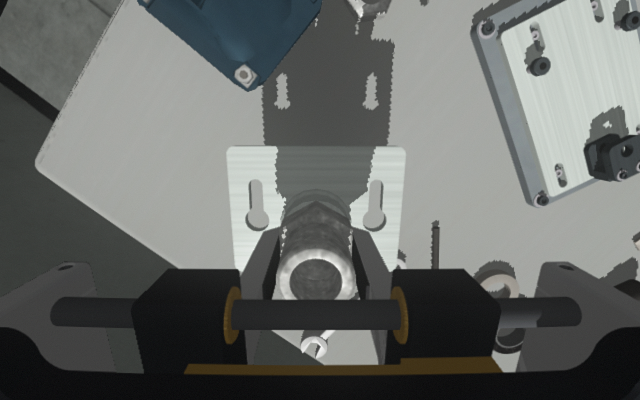

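```bash
python3 - <<'E'
import cv2
i=cv2.imread('pics/w2.png')
cv2.imwrite('pics/w2a.png',cv2.resize(i[130:250,220:415],None,fx=4,fy=4,interpolation=cv2.INTER_CUBIC))
E
```

```text
(no output)
```

View pics/w2a.png

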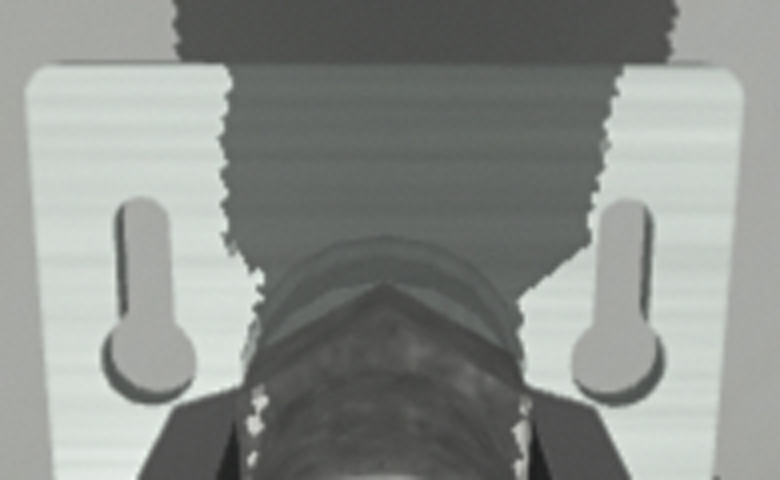

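```bash
python3 - <<'E'
from h import *
o=ctrl.get_obs();R=Rot(o['eef_rot']);p=o['ee_pos'];cal=ctrl.calibration('wrist')
zt=p[2]-0.0445+0.008
f=lambda a:np.array(a)/4+[220,130]-0.4
for a,pl in (((150,358),(-2,45)),((618,358),(-2,-45)),((385,65),(-58,0))):
    X=at('wrist',f(a),zt,cal); print((R.T@(X-p)).round(4),pl)
E
```

```text
[ 0.0365 -0.0451 -0.0063] (-2, 45)
[ 0.0365  0.0442 -0.0063] (-2, -45)
[ 0.0366 -0.0003 -0.0614] (-58, 0)
```

```bash
python3 -m creep '{"hand":[1,1,1,1,1,1,1,1,1,1,1,1],"slide":[[0,0.02,-0.014],[0,0.045,-0.03],[0,0.07,-0.047],[0,0.095,-0.064],[0,0.12,-0.081],[0,0.145,-0.098],[0,0.17,-0.115],[0,0.195,-0.131],[0,0.215,-0.145],[0,0.23,-0.155],[0,0.236,-0.159],[0,0.236,-0.159]],"spin":[-2,-5,-8,-11,-14,-17,-20,-23,-25,-26,-27.1,-27.1]}'; python3 -m creep '{"hand":[1,1,1],"slide":[[0,0,0],[0,0,0],[0,0,0]],"spin":[0,0,0]}'; python3 -c "
from h import *
cv2.imwrite('pics/t3.png',ctrl.camera('top')[:,:,::-1])
cv2.imwrite('pics/s3.png',ctrl.camera('side')[:,:,::-1])
go(frombase(-0.028+0.0023,0,0.11),BASE[2])"
```

```text
time_s: 5.0
ee_pos: [0.4718, 0.2488, 0.1329]
eef_rot: [-2.856, 1.568, -2.747]
force: [0.7, -0.3, -6.8]
grip_width: 0.0431
time_s: 5.25
ee_pos: [0.473, 0.247, 0.1342]
eef_rot: [-2.569, 1.57, -2.464]
force: [-0.8, 0.5, -5.6]
grip_width: 0.0435
t 5.35 pos [0.473  0.2472 0.1344] F [-0.7 -0.3 -6.8] M [ 0.05 -0.05  0.01] w 0.0434 q6 -1.26
toolx [-1.e-04 -1.e-04 -1.e+00] tooly [-1.045e-01  9.945e-01 -1.000e-04]
slide [0.0244 0.0011 0.0166]
spin deg -0.1
```

View pics/t3.png

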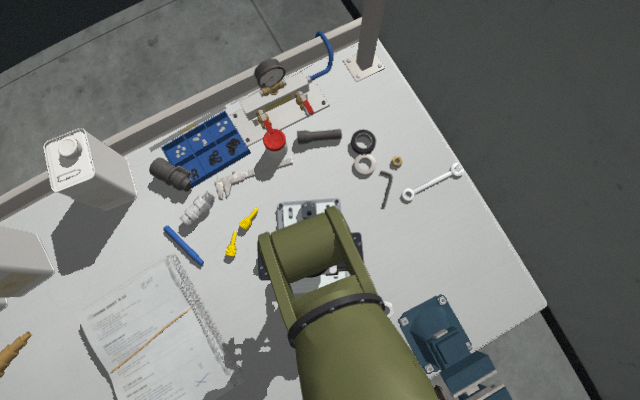

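View pics/s3.png

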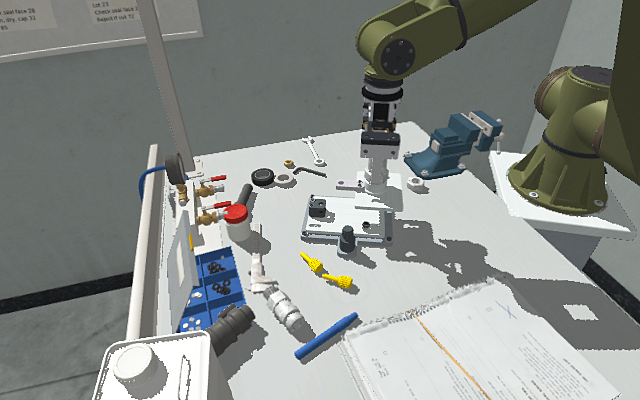

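```bash
python3 -m creep '{"hand":[1,1,1,1,1,1,1],"slide":[[0.01,0,0.005],[0.024,0.001,0.01],[0.036,0.001,0.016],[0.044,0.001,0.018],[0.047,0.001,0.018],[0.047,0.001,0.018],[0.047,0.001,0.018]],"spin":[-0.1,-0.1,-0.1,-0.1,-0.1,-0.1,-0.1]}'; python3 -c "
from h import *
i=ctrl.camera('side')[:,:,::-1]
cv2.imwrite('pics/s4.png',i)
cv2.imwrite('pics/s4a.png',cv2.resize(i[140:255,290:410],None,fx=5,fy=5,interpolation=cv2.INTER_CUBIC))
i=ctrl.camera('wrist')[:,:,::-1]
cv2.imwrite('pics/w4.png',i)
o=ctrl.get_obs();print(inbase(o['ee_pos']))
go(frombase(-0.024,0,0.08),BASE[2])"
```

```text
time_s: 5.93
ee_pos: [0.4906, 0.2509, 0.0877]
eef_rot: [0.43, 1.571, 0.537]
force: [0.4, -0.8, -7.3]
grip_width: 0.0433
[-0.02419023  0.00077745]
t 6.03 pos [0.4908 0.251  0.0881] F [-0.1  0.2 -7.1] M [ 0.04 -0.04  0.03] w 0.0435 q6 -1.27
toolx [ 1.e-03  4.e-04 -1.e+00] tooly [-1.076e-01  9.942e-01  3.000e-04]
slide [ 0.0081 -0.0008  0.0002]
spin deg 0.08
```

View pics/s4a.png

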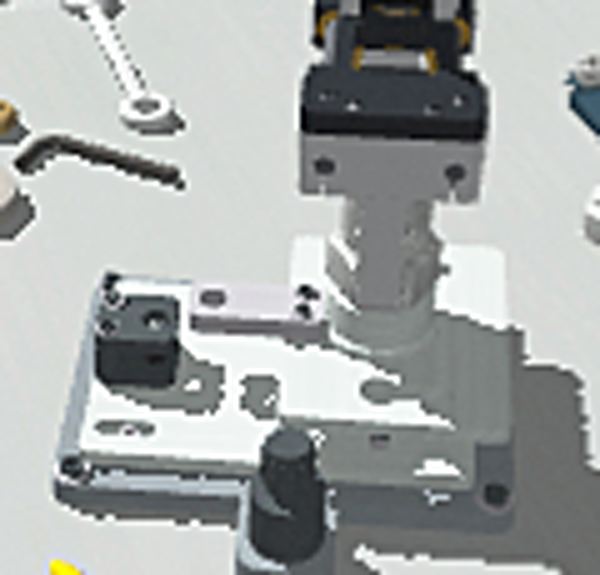

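View pics/w4.png

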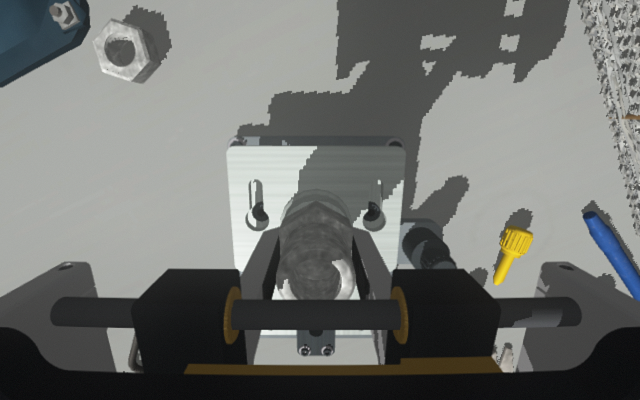

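```bash
python3 - <<'E'
import cv2,numpy as np
i=cv2.imread('pics/w4.png')
a=cv2.resize(i[170:240,235:285],None,fx=8,fy=8,interpolation=cv2.INTER_CUBIC)
b=cv2.resize(i[170:240,350:400],None,fx=8,fy=8,interpolation=cv2.INTER_CUBIC)
cv2.imwrite('pics/w4a.png',np.hstack([a,b]))
E
```

```text
(no output)
```

View pics/w4a.png

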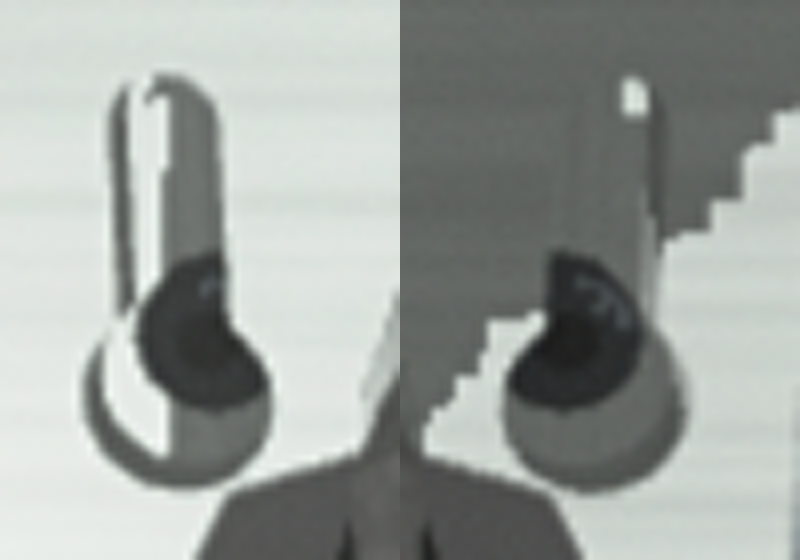

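```bash
python3 - <<'E'
from h import *
o=ctrl.get_obs();R=Rot(o['eef_rot']);p=o['ee_pos'];cal=ctrl.calibration('wrist')
print('cam',(R.T@(-cal['R'].T@cal['t']-p)).round(3))
zt=p[2]-0.0445+0.008
for off,h,s in (((235,170),(177.5,396.5),(214,331)),((350,170),(196,398),(166,331))):
    f=lambda a:np.array(a)/8+off-0.44
    H=R.T@(at('wrist',f(h),zt,cal)-p); S=R.T@(at('wrist',f(s),0.036,cal)-p)
    print('hole',H.round(4),'screw',S.round(4),'move',(S-H)[1:].round(4), inbase(R@S+p),inbase(R@H+p))
E
```

```text
cam [-0.17   0.    -0.076]
hole [ 0.0365 -0.0448 -0.0064] screw [ 0.0521 -0.0441 -0.0081] move [ 0.0007 -0.0018] [-0.03222386 -0.04331271] [-0.03048608 -0.04402432]
hole [ 0.0365  0.0448 -0.0063] screw [ 0.0521  0.0447 -0.0082] move [-0.0001 -0.0019] [-0.03239631  0.04549402] [-0.03050994  0.04557225]
```

```bash
python3 -m creep '{"hand":[1,1,1,1,1],"slide":[[0.002,0.0003,-0.0018],[0.004,0.0003,-0.0018],[0.006,0.0003,-0.0018],[0.008,0.0003,-0.0018],[0.0085,0.0003,-0.0018]],"spin":[0,0,0,0,0]}';python3 -m creep '{"hand":[1,1,1],"slide":[[0,0,0],[0,0,0],[0,0,0]],"spin":[0,0,0]}'
```

```text
time_s: 6.45
ee_pos: [0.4886, 0.251, 0.0786]
eef_rot: [-2.797, 1.57, -2.689]
force: [0.7, 0.6, -6.7]
grip_width: 0.0437
time_s: 6.7
ee_pos: [0.4888, 0.251, 0.079]
eef_rot: [0.329, 1.571, 0.436]
force: [-1.0, -0.6, -6.5]
grip_width: 0.0437
```

```bash
python3 -m creep '{"hand":[1,1,1,1,1],"slide":[[0.001,0,0],[0.002,0,0],[0.003,0,0],[0.004,0,0],[0.004,0,0]],"spin":[0,0,0,0,0]}';python3 -m creep '{"hand":[1,1,1,1],"slide":[[0.0015,0,0],[0.003,0,0],[0.004,0,0],[0.004,0,0]],"spin":[0,0,0,0]}'
```

```text
time_s: 7.12
ee_pos: [0.4886, 0.2509, 0.0747]
eef_rot: [-2.862, 1.57, -2.754]
force: [-0.5, -0.5, -6.1]
grip_width: 0.0434
time_s: 7.45
ee_pos: [0.4886, 0.2509, 0.0707]
eef_rot: [-2.796, 1.57, -2.688]
force: [-0.0, 0.7, -6.5]
grip_width: 0.0437
```

```bash
python3 -m creep '{"hand":[1,1,1,1,1],"slide":[[0.0015,0,0],[0.003,0,0],[0.0045,0,0],[0.0055,0,0],[0.006,0,0]],"spin":[0,0,0,0,0]}';python3 -m creep '{"hand":[1,1,1,1],"slide":[[0.0003,0,0],[0.0006,0,0],[0.0006,0,0],[0.0006,0,0]],"spin":[0,0,0,0]}'; python3 -c "
from h import *
o=ctrl.get_obs();print(o['force'],o['ee_pos'],o['moment'],inbase(o['ee_pos']))
cv2.imwrite('pics/w5.png',ctrl.camera('wrist')[:,:,::-1])
i=ctrl.camera('side')[:,:,::-1]
cv2.imwrite('pics/s5a.png',cv2.resize(i[140:255,290:410],None,fx=5,fy=5,interpolation=cv2.INTER_CUBIC))"
```

```text
time_s: 7.87
ee_pos: [0.4887, 0.251, 0.0647]
eef_rot: [-2.757, 1.571, -2.649]
force: [0.7, 0.1, -6.3]
grip_width: 0.0434
time_s: 8.2
ee_pos: [0.4888, 0.251, 0.0645]
eef_rot: [0.304, 1.571, 0.412]
force: [-2.2, -0.5, -3.2]
grip_width: 0.0435
[-2.16457428 -0.5260023  -3.20868886] [0.48881443 0.25102939 0.06453801] [-0.0918591   0.19536111 -0.02104102] [-0.02612609  0.00100967]
```

View pics/w5.png

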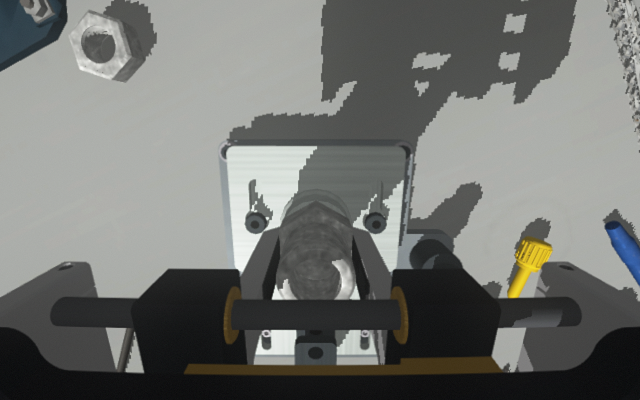

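View pics/s5a.png

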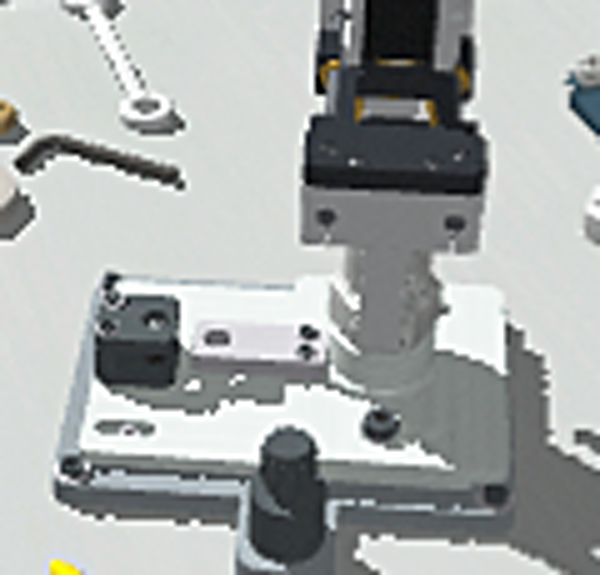

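```bash
python3 -m creep '{"hand":[1,1,1,1,1,1,1,1,1],"slide":[[0,0,0.002],[0,0,0.005],[0,0,0.008],[0,0,0.011],[0,0,0.014],[0,0,0.017],[0,0,0.02],[0,0,0.023],[0,0,0.023]],"spin":[0,0,0,0,0,0,0,0,0]}';python3 -m creep '{"hand":[1,1,1,1,1],"slide":[[0,0,0.001],[0,0,0.002],[0,0,0.003],[0,0,0.004],[0,0,0.004]],"spin":[0,0,0,0,0]}'; python3 -c "
from h import *
o=ctrl.get_obs();print(o['force'],o['ee_pos'],o['moment'],inbase(o['ee_pos']))"
```

```text
time_s: 9.05
ee_pos: [0.5124, 0.2536, 0.0645]
eef_rot: [0.202, 1.57, 0.31]
force: [1.0, 0.6, 0.6]
grip_width: 0.0436
time_s: 9.47
ee_pos: [0.5156, 0.2539, 0.0645]
eef_rot: [1.037, 1.571, 1.145]
force: [-4.2, -0.1, 4.6]
grip_width: 0.0435
[-4.18434356 -0.09539396  4.59793048] [0.51562792 0.25394831 0.06450986] [0.03904903 0.72630887 0.05267198] [0.00084575 0.00106451]
```

Moved 27 mm with little resistance so far; go on until it stops.

```bash
python3 -m creep '{"hand":[1,1,1,1],"slide":[[0,0,0.0007],[0,0,0.0014],[0,0,0.002],[0,0,0.002]],"spin":[0,0,0,0]}'; python3 -c "
from h import *
o=ctrl.get_obs();print(o['force'],o['ee_pos'],o['moment'],inbase(o['ee_pos']))"
```

```text
time_s: 9.8
ee_pos: [0.5174, 0.2541, 0.0645]
eef_rot: [3.09, 1.57, -3.086]
force: [-6.8, -0.7, 6.2]
grip_width: 0.0435
[-6.7660139  -0.73812992  6.23571189] [0.51738384 0.25413311 0.0645315 ] [-0.04536734  1.15049714  0.00555566] [0.00261137 0.00106179]
```

```bash
python3 -m creep '{"hand":[1,1,1,1],"slide":[[0,0,0.001],[0,0,0.0015],[0,0,0.002],[0,0,0.002]],"spin":[0,0,0,0]}'; python3 -c "
from h import *
o=ctrl.get_obs();print(o['force'],o['ee_pos'],o['moment'],inbase(o['ee_pos']))"
```

```text
time_s: 10.13
ee_pos: [0.5177, 0.2542, 0.0646]
eef_rot: [-3.013, 1.566, -2.905]
force: [-19.9, -3.1, 14.9]
grip_width: 0.0433
[-19.94445238  -3.09863865  14.92093277] [0.51770164 0.25419268 0.06455343] [-0.40904983  3.71591727  0.09289317] [0.0029337  0.00108727]
```

```bash
python3 -m creep '{"hand":[1,1,0.3,-0.2,-0.3,-0.3,-0.3,-0.3,-0.3,-0.3],"slide":[[0,0,-0.001],[0,0,-0.0015],[0,0,-0.0015],[0,0,-0.0015],[0,0,-0.0015],[0,0,-0.0015],[-0.02,0,-0.0015],[-0.05,0,-0.0015],[-0.08,0,-0.0015],[-0.08,0,-0.0015]],"spin":[0,0,0,0,0,0,0,0,0,0]}'; python3 -c "
from h import *
cv2.imwrite('pics/w6.png',ctrl.camera('wrist')[:,:,::-1])
i=ctrl.camera('side')[:,:,::-1]
cv2.imwrite('pics/s6a.png',cv2.resize(i[140:255,290:410],None,fx=5,fy=5,interpolation=cv2.INTER_CUBIC))
go(frombase(0.010,0.097,0.15),BASE[2])"
```

```text
time_s: 10.97
ee_pos: [0.5203, 0.255, 0.1502]
eef_rot: [0.271, 1.562, 0.378]
force: [0.7, -0.2, 0.9]
grip_width: 0.0614
t 11.07 pos [0.5186 0.2543 0.1451] F [ 0.3 -0.6  0.1] M [ 0.07  0.05 -0.05] w 0.0614 q6 -1.29
toolx [ 2.2e-03  8.0e-04 -1.0e+00] tooly [-1.075e-01  9.942e-01  6.000e-04]
slide [-0.0048  0.0959  0.0063]
spin deg 0.07
```

View pics/w6.png

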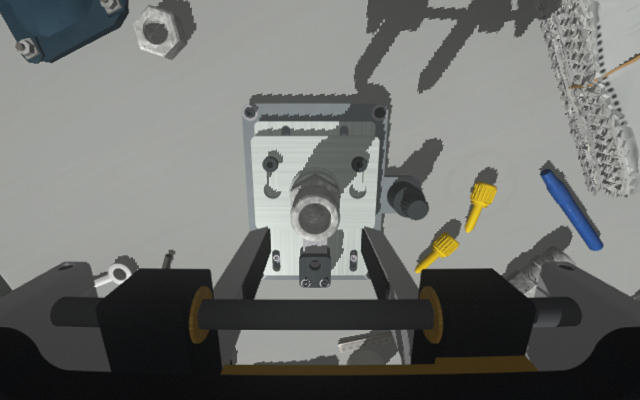

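View pics/s6a.png

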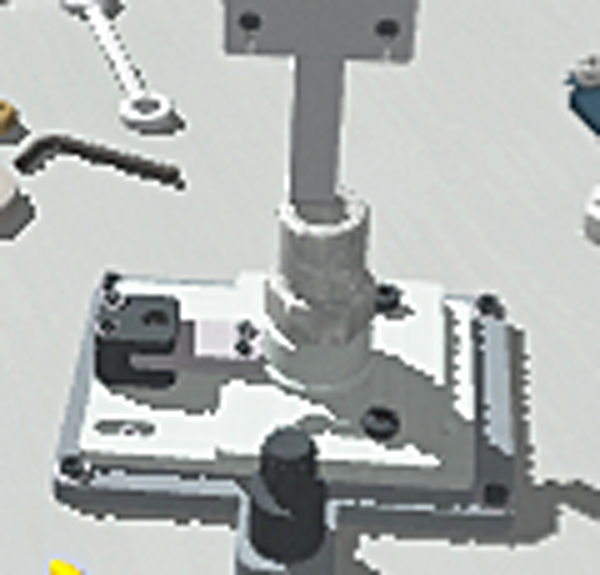

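```bash
python3 - <<'E'
import cv2,numpy as np
i=cv2.imread('pics/w6.png')
a=cv2.resize(i[240:295,290:340],None,fx=8,fy=8,interpolation=cv2.INTER_CUBIC)
b=cv2.resize(i[170:225,380:435],None,fx=8,fy=8,interpolation=cv2.INTER_CUBIC)
cv2.imwrite('pics/w6a.png',np.hstack([a,b[:440]]))
E
```

```text
(no output)
```

View pics/w6a.png

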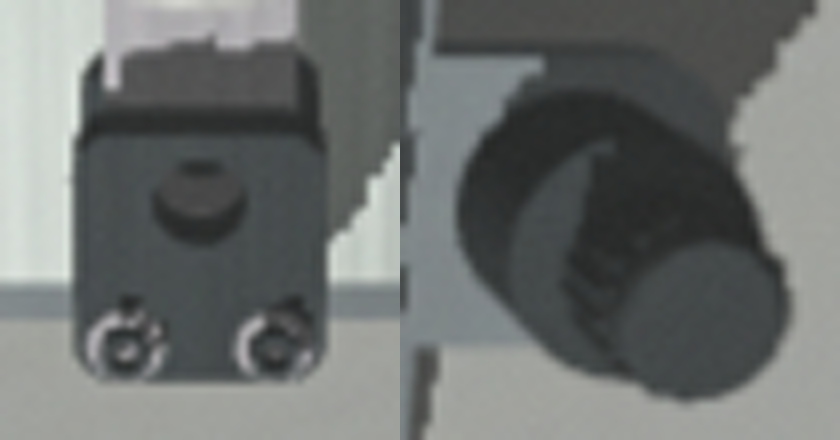

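```bash
python3 - <<'E'
from h import *
o=ctrl.get_obs();cal=ctrl.calibration('wrist');i=ctrl.camera('wrist')[:,:,::-1]
import pickle; pickle.dump((o,cal,i),open('w7.pkl','wb'))
a=cv2.resize(i[235:295,290:340],None,fx=8,fy=8,interpolation=cv2.INTER_CUBIC)
b=cv2.resize(i[170:230,380:435],None,fx=8,fy=8,interpolation=cv2.INTER_CUBIC)
cv2.imwrite('pics/w7a.png',np.hstack([a,b])); print(o['ee_pos'],o['joint_vel'].round(3))
E
```

```text
[0.51859263 0.25427754 0.14514214] [ 0.001  0.036  0.034  0.002 -0.01   0.   ]
```

View pics/w7a.png

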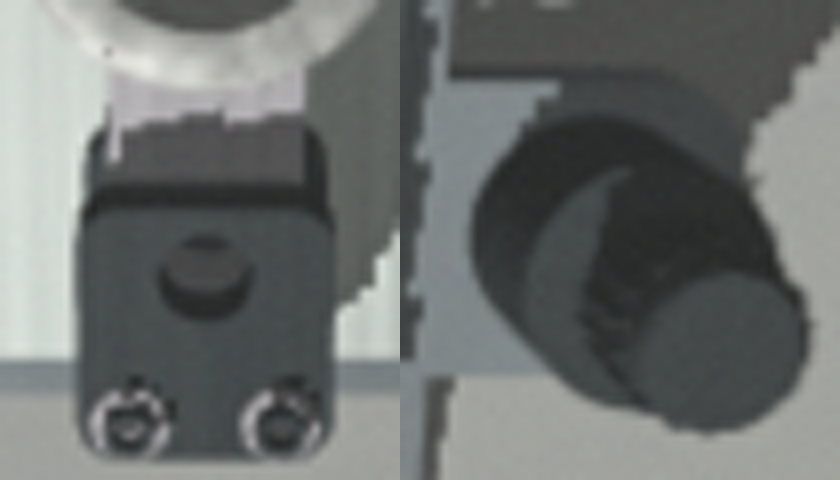

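```bash
python3 - <<'E'
from h import *
import pickle
o,cal,i=pickle.load(open('w7.pkl','rb'))
Y=at('wrist',np.array((206,279))/8+[290,235]-.44,0.048,cal)
P=at('wrist',np.array((322,351))/8+[380,170]-.44,0.066,cal)
for X in (Y,P): print(X.round(4),inbase(X).round(4))
go(P*[1,1,0]+[0,0,0.145],BASE[2]); print(inbase(o['ee_pos']))
E
```

```text
[0.5876 0.2617 0.048 ] [0.0732 0.0011]
[0.5109 0.35   0.066 ] [0.0064 0.0971]
t 11.12 pos [0.518  0.2541 0.1438] F [ 0.6 -0.  -0.3] M [ 0.06 -0.03 -0.01] w 0.0608 q6 -1.29
toolx [-0.e+00 -1.e-04 -1.e+00] tooly [-1.075e-01  9.942e-01 -1.000e-04]
slide [-0.0012  0.0961  0.0033]
spin deg 0.07
[0.00382867 0.00107703]
```

```bash
python3 -m creep '{"hand":[-0.3,-0.3,-0.3,-0.3,-0.3,-0.3,-0.3,-0.3,-0.3],"slide":[[0,0.025,0.001],[0,0.05,0.002],[0,0.075,0.004],[0,0.09,0.005],[0,0.096,0.005],[0.025,0.096,0.005],[0.045,0.096,0.005],[0.045,0.096,0.005],[0.045,0.096,0.005]],"spin":[0,0,0,0,0,0,0,0,0]}'; python3 -c "
from h import *
i=ctrl.camera('wrist')[:,:,::-1]
cv2.imwrite('pics/w8.png',i)
go(frombase(0.0085,0.097,0.051),BASE[2])"
```

```text
time_s: 11.87
ee_pos: [0.5125, 0.3493, 0.0986]
eef_rot: [-2.662, 1.568, -2.554]
force: [0.7, 0.2, 0.5]
grip_width: 0.0613
t 11.92 pos [0.5131 0.3497 0.0999] F [0.5 0.6 0.1] M [0.01 0.01 0.03] w 0.0611 q6 -1.14
toolx [-0.e+00 -1.e-04 -1.e+00] tooly [-1.070e-01  9.943e-01 -1.000e-04]
slide [0.0489 0.0005 0.    ]
spin deg 0.05
```

View pics/w8.png

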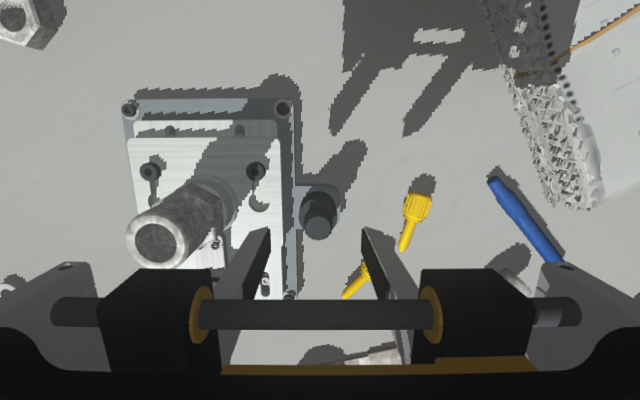

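```bash
python3 -m creep '{"hand":[-0.3,-0.3,-0.3,-0.3,0.4,1,1,1,1,1,1],"slide":[[0.015,0,0],[0.03,0,0],[0.042,0,0],[0.048,0,0],[0.048,0,0],[0.048,0,0],[0.048,0,0],[0.048,0,0],[0.048,0,0],[0.048,0,0],[0.048,0,0]],"spin":[0,0,0,0,0,0,0,0,0,0,0]}' 35; python3 -m creep '{"hand":[1,1],"slide":[[0,0,0],[0,0,0]],"spin":[0,0]}'
```

```text
time_s: 12.83
ee_pos: [0.5129, 0.3503, 0.0517]
eef_rot: [0.508, 1.57, 0.616]
force: [-0.6, -0.6, 2.2]
grip_width: 0.0211
time_s: 13.0
ee_pos: [0.5128, 0.3503, 0.0517]
eef_rot: [0.488, 1.57, 0.596]
force: [-0.5, -0.1, 4.6]
grip_width: 0.0209
```

```bash
python3 -m creep '{"hand":[1,1,1,1,1,1],"slide":[[-0.01,0,0],[-0.025,0,0],[-0.04,0,0],[-0.055,0,0],[-0.06,0,0],[-0.06,0,0]],"spin":[0,0,0,0,0,0]}'; python3 -c "
from h import *
go(frombase(0.065,0.001,0.1117),BASE[2])"
```

```text
time_s: 13.5
ee_pos: [0.5132, 0.3504, 0.1129]
eef_rot: [0.417, 1.569, 0.525]
force: [0.2, 0.2, -1.2]
grip_width: 0.0208
t 13.5 pos [0.5132 0.3504 0.1129] F [ 0.2  0.2 -1.2] M [0.05 0.02 0.08] w 0.0208 q6 -1.14
toolx [ 0.002   0.0011 -1.    ] tooly [-1.075e-01  9.942e-01  9.000e-04]
slide [ 0.0012 -0.0963  0.0562]
spin deg 0.08
```

```bash
python3 -m creep '{"hand":[1,1,1,1,1,1,1,1],"slide":[[0,-0.01,0.02],[0,-0.03,0.04],[0,-0.055,0.056],[0,-0.08,0.056],[0,-0.096,0.056],[0,-0.096,0.056],[0,-0.096,0.056],[0,-0.096,0.056]],"spin":[0,0,0,0,0,0,0,0]}'; python3 -m creep '{"hand":[1,1],"slide":[[0,0,0],[0,0,0]],"spin":[0,0]}'; python3 - <<'E'
from h import *
import pickle
o=ctrl.get_obs();cal=ctrl.calibration('wrist');i=ctrl.camera('wrist')[:,:,::-1]
pickle.dump((o,cal,i),open('w9.pkl','wb'))
cv2.imwrite('pics/w9.png',i)
i=ctrl.camera('side')[:,:,::-1]
cv2.imwrite('pics/s9a.png',cv2.resize(i[130:255,290:410],None,fx=4.8,fy=4.8,interpolation=cv2.INTER_CUBIC))
print(inbase(o['ee_pos']))
E
```

```text
time_s: 14.17
ee_pos: [0.5783, 0.2615, 0.1112]
eef_rot: [2.601, 1.57, 2.709]
force: [0.5, 1.2, -2.0]
grip_width: 0.0211
time_s: 14.33
ee_pos: [0.5783, 0.2617, 0.1113]
eef_rot: [2.641, 1.571, 2.75]
force: [-0.1, -0.2, -1.7]
grip_width: 0.0212
[0.06401665 0.00210714]
```

View pics/w9.png

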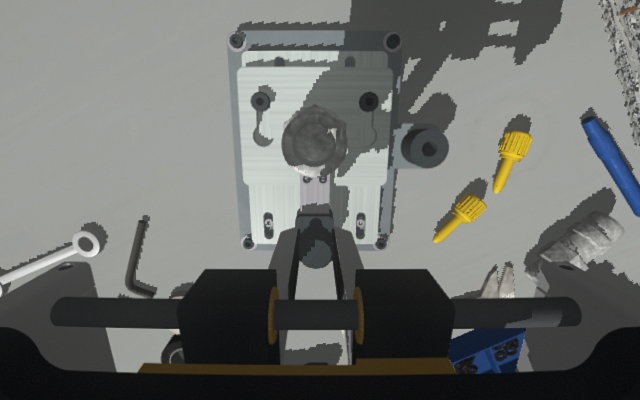

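View pics/s9a.png

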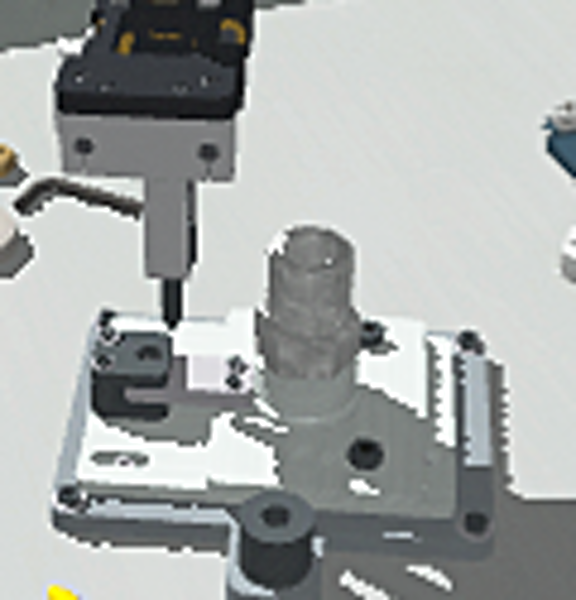

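```bash
python3 - <<'E'
import cv2
i=cv2.imread('pics/w9.png')
cv2.imwrite('pics/w9a.png',cv2.resize(i[195:285,270:365],None,fx=6,fy=6,interpolation=cv2.INTER_CUBIC))
E
```

```text
(no output)
```

View pics/w9a.png

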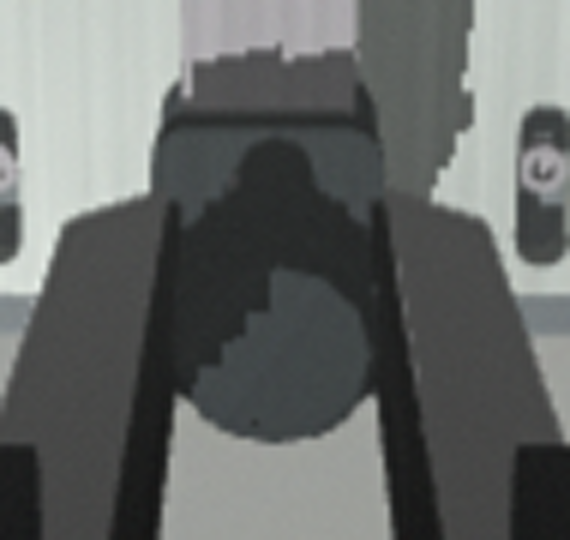

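```bash
python3 - <<'E'
from h import *
import pickle
o,cal,i=pickle.load(open('w9.pkl','rb'))
R=Rot(o['eef_rot']);p=o['ee_pos']
for c in ((275,354),(275,441),(275,268)):
  P=at('wrist',np.array(c)/6+[270,195]-.42,p[2]-0.0457+0.060,cal)
  print((R.T@(P-p)).round(4), inbase(P).round(4))
c=(206,279)
# project pin tip hypotheses
for dz in (-.004,-.002,0.0):
  T=p+R@np.array([0.0457,0,dz]); print(dz,((proj('wrist',T,cal)-[270,195]+.42)*6).round(0))
go(frombase(0.074,0.001,0.08),BASE[2])
E
```

```text
[-0.0143  0.     -0.002 ] [0.0621 0.0021]
[-0.0143  0.      0.0076] [0.0716 0.0022]
[-0.0143  0.     -0.0111] [0.0529 0.0021]
-0.004 [275. 142.]
-0.002 [275. 157.]
0.0 [275. 171.]
t 14.43 pos [0.5785 0.2614 0.1113] F [ 0.3 -0.1 -0.4] M [ 0.04 -0.04 -0.  ] w 0.0211 q6 -1.31
toolx [-1.e-04 -0.e+00 -1.e+00] tooly [-0.1085  0.9941  0.    ]
slide [ 0.0313 -0.0008  0.0099]
spin deg 0.13
```

```bash
python3 -m creep '{"hand":[1,1,1,1,1,1,1],"slide":[[0,-0.0005,0.006],[0.004,-0.001,0.0115],[0.012,-0.001,0.0115],[0.015,-0.001,0.0115],[0.018,-0.001,0.0115],[0.02,-0.001,0.0115],[0.02,-0.001,0.0115]],"spin":[0.1,0.1,0.1,0.1,0.1,0.1,0.1]}'; python3 - <<'E'
from h import *
o=ctrl.get_obs();print(o['force'].round(1),o['moment'].round(2),inbase(o['ee_pos']).round(4))
i=ctrl.camera('wrist')[:,:,::-1]
a=cv2.resize(i[195:285,270:365],None,fx=6,fy=6,interpolation=cv2.INTER_CUBIC)
cv2.imwrite('pics/w10a.png',a)
i=ctrl.camera('side')[:,:,::-1]
cv2.imwrite('pics/s10a.png',cv2.resize(i[170:235,295:350],None,fx=8,fy=8,interpolation=cv2.INTER_CUBIC))
E
```

```text
time_s: 15.02
ee_pos: [0.59, 0.2609, 0.0907]
eef_rot: [-2.856, 1.57, -2.75]
force: [0.5, -0.1, -0.4]
grip_width: 0.0211
[ 0.5 -0.1 -0.4] [ 0.05 -0.05  0.01] [0.0755 0.    ]
```

View pics/s10a.png

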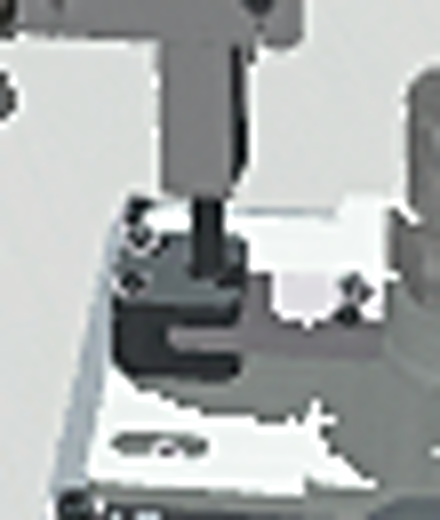

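View pics/w10a.png

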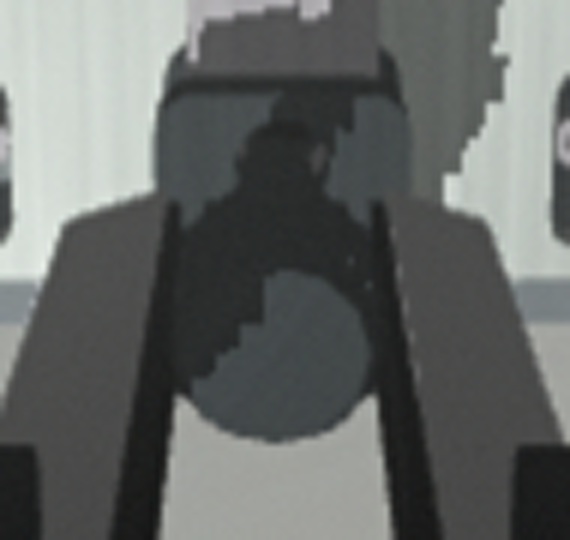

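```bash
python3 -m creep '{"hand":[1,1,1,1,1],"slide":[[0,0.001,0],[0.001,0.001,0],[0.003,0.001,0],[0.005,0.001,0],[0.005,0.001,0]],"spin":[0,0,0,0,0]}'; python3 -m creep '{"hand":[1,1,1,1,1],"slide":[[0.0015,0,0],[0.003,0,0],[0.0045,0,0],[0.006,0,0],[0.006,0,0]],"spin":[0,0,0,0,0]}'; python3 - <<'E'
from h import *
o=ctrl.get_obs();print(o['force'].round(1),o['moment'].round(2),inbase(o['ee_pos']).round(4))
E
```

```text
time_s: 15.53
ee_pos: [0.59, 0.2619, 0.0858]
eef_rot: [-2.846, 1.57, -2.74]
force: [-0.1, -0.3, -0.9]
grip_width: 0.0211
time_s: 15.95
ee_pos: [0.59, 0.2619, 0.0799]
eef_rot: [-2.907, 1.57, -2.801]
force: [-0.7, -0.1, -1.1]
grip_width: 0.0212
[-0.7 -0.1 -1.1] [0.06 0.   0.02] [0.0757 0.0011]
```

```bash
python3 -m creep '{"hand":[1,1,1,1,1],"slide":[[0.002,0,0],[0.004,0,0],[0.006,0,0],[0.008,0,0],[0.008,0,0]],"spin":[0,0,0,0,0]}'; python3 -m creep '{"hand":[1,1,1,1,1],"slide":[[0.002,0,0],[0.004,0,0],[0.006,0,0],[0.0075,0,0],[0.0075,0,0]],"spin":[0,0,0,0,0]}'; python3 - <<'E'
from h import *
o=ctrl.get_obs();print(o['force'].round(1),o['moment'].round(2),inbase(o['ee_pos']).round(4))
E
```

```text
time_s: 16.37
ee_pos: [0.5899, 0.2619, 0.0717]
eef_rot: [-2.89, 1.57, -2.784]
force: [0.2, 0.2, -0.8]
grip_width: 0.0207
time_s: 16.78
ee_pos: [0.59, 0.2619, 0.0644]
eef_rot: [-2.935, 1.57, -2.829]
force: [-0.2, 0.1, -0.1]
grip_width: 0.0213
[-0.2  0.1 -0.1] [0.01 0.   0.02] [0.0756 0.0011]
```

Smooth so far (tip about 19 mm). Down the last 5 mm, then look.

```bash
python3 -m creep '{"hand":[1,1,1,1,1,1],"slide":[[0.001,0,0],[0.002,0,0],[0.003,0,0],[0.004,0,0],[0.0045,0,0],[0.0045,0,0]],"spin":[0,0,0,0,0,0]}'; python3 - <<'E'
from h import *
o=ctrl.get_obs();print(o['force'].round(1),o['moment'].round(2),inbase(o['ee_pos']).round(4))
i=ctrl.camera('side')[:,:,::-1]
cv2.imwrite('pics/s11a.png',cv2.resize(i[170:235,295:350],None,fx=8,fy=8,interpolation=cv2.INTER_CUBIC))
E
```

```text
time_s: 17.28
ee_pos: [0.5901, 0.2619, 0.0602]
eef_rot: [-2.944, 1.571, -2.838]
force: [0.0, -0.4, -0.7]
grip_width: 0.0211
[ 0.  -0.4 -0.7] [ 0.01 -0.02 -0.03] [0.0758 0.0011]
```

View pics/s11a.png

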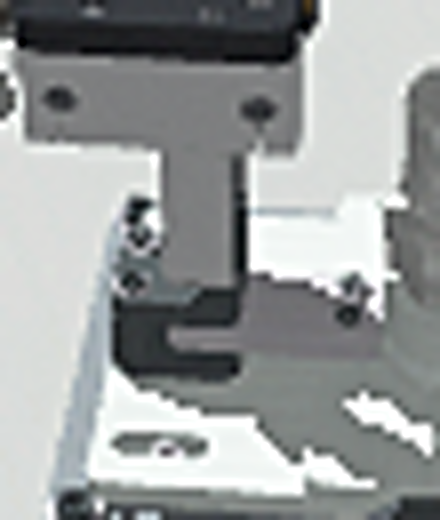

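Pin nearly seated, no contact force. Nudge 0.7 mm further, open, and withdraw.

```bash
python3 -m creep '{"hand":[1,1,1],"slide":[[0.0005,0,0],[0.0008,0,0],[0.0008,0,0]],"spin":[0,0,0]}'; python3 -m creep '{"hand":[0.6,0.3,0.2,0.2,0.2,0.2,0.2,0.2,0.2,0.2,0.2,0.2],"slide":[[0,0,0],[0,0,0],[0,0,0],[0,0,0],[0,0,0],[-0.015,0,0],[-0.04,0,0],[-0.07,0,0],[-0.1,0,0],[-0.12,0,0],[-0.12,0,0],[-0.12,0,0]],"spin":[0,0,0,0,0,0,0,0,0,0,0,0]}'; python3 -m creep '{"hand":[0.2,0.2,0.2,0.2,0.2,0.2],"slide":[[0,0,-0.03],[0,0,-0.07],[0,0,-0.1],[0,0,-0.12],[0,0,-0.12],[0,0,-0.12]],"spin":[0,0,0,0,0,0]}'; python3 - <<'E'
from h import *
import pickle
o=ctrl.get_obs();cal=ctrl.calibration('wrist');i=ctrl.camera('wrist')[:,:,::-1]
pickle.dump((o,cal,i),open('w12.pkl','wb'))
cv2.imwrite('pics/w12.png',i)
i=ctrl.camera('side')[:,:,::-1]
cv2.imwrite('pics/s12a.png',cv2.resize(i[130:255,290:410],None,fx=4.8,fy=4.8,interpolation=cv2.INTER_CUBIC))
E
```

```text
time_s: 17.58
ee_pos: [0.5902, 0.262, 0.0597]
eef_rot: [0.094, 1.571, 0.2]
force: [-0.6, -0.0, 0.9]
grip_width: 0.0213
time_s: 18.58
ee_pos: [0.5904, 0.2621, 0.1804]
eef_rot: [0.251, 1.569, 0.357]
force: [0.5, -0.1, -0.7]
grip_width: 0.0374
time_s: 19.08
ee_pos: [0.4702, 0.2492, 0.1789]
eef_rot: [-2.798, 1.57, -2.691]
force: [0.9, -0.7, 0.3]
grip_width: 0.0375
```

View pics/s12a.png

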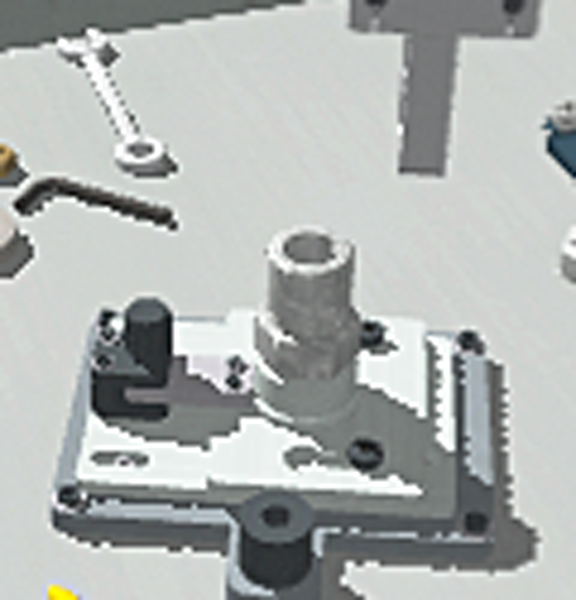

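View pics/w12.png

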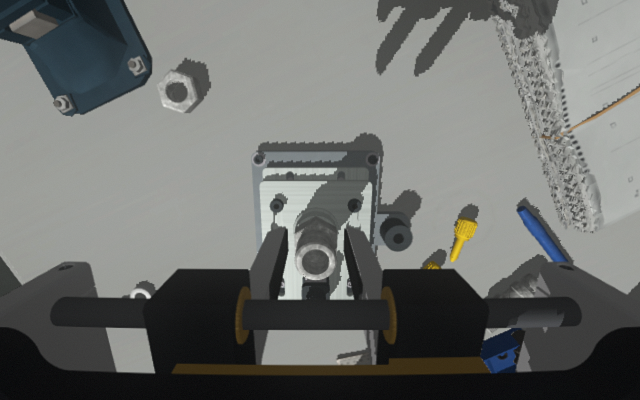

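```bash
python3 - <<'E'
from h import *
print(((proj('side',frombase(.0755,0,.074))-[290,130])*4.8).round(0),((proj('side',frombase(.0755,0,.048))-[290,130])*4.8).round(0))
i=ctrl.camera('top')[:,:,::-1]; j=cv2.imread('pics/top0.png')
for n,(a,b,c,d) in dict(wrench=(155,205,395,470),ring=(145,180,345,380),coupler=(185,230,175,220)).items(): print(n,np.abs(i[a:b,c:d].astype(int)-j[a:b,c:d]).mean().round(2))
print(ctrl.get_obs()['force']); print(ctrl.hand_in())
E
```

```text
[142. 307.] [143. 350.]
wrench 11.57
ring 9.97
coupler 10.46
[-0.46676213  0.0251283  -0.10174544]
the job is handed in; nothing more can be done
None
```

```bash
python3 - <<'E'
import cv2,numpy as np
i=cv2.imread('pics/t3.png');j=cv2.imread('pics/top0.png')
for n,(a,b,c,d) in dict(wrench=(155,205,395,470),ring=(145,180,345,380),coupler=(185,230,175,220),emptybench=(300,340,250,270)).items():
    print(n,np.abs(i[a:b,c:d].astype(int)-j[a:b,c:d]).mean().round(2),cv2.phaseCorrelate(cv2.cvtColor(i[a:b,c:d],6).astype(np.float64),cv2.cvtColor(j[a:b,c:d],6).astype(np.float64)))
E
```

```text
wrench 11.15 ((0.5607657789963199, 0.026916020544909713), 1.0061585952597094)
ring 9.58 ((0.017334746479392038, -0.02761659278043993), 0.9857650926188654)
coupler 10.08 ((0.5280346932662852, 0.5480129013222985), 0.9999745135295695)
emptybench 33.87 ((233.79188647317665, 256.0389618508233), 0.0013404727064785106)
```

The plate is on the deck and slid home, the lock pin is through the yoke and tongue, and I handed the job in at about 19 s of the 72 s allowed. No verdict was reported.

**What I did**
- I lined the keyholes up with the wrist camera, seeing the screw heads through the entry holes. The plate then went down over them with no contact force.
- I slid it about 29 mm towards the yoke until it hit a hard stop at about 20 N.
- I moved the pin from its boss and lowered it through both ears and the eye with almost no force. I then let go and backed the arm clear.

**Last checks**
- **Pin:** the side view shows its head flush on the upper ear. The head's top is at the image position expected for a head top at 74 mm, the fully seated height.
- **Plate:** it looks flat, with the tongue between the ears and the heads over the slot ends.
- **Robot:** the arm touches nothing, and the force reading is about 0 N.

**What disagreed or is unsure**
- **Bed offset:** the top camera put the bed about +2.3 mm off nominal and the wrist camera about -2.3 mm. This did not matter, because I measured relative positions and went by feel.
- **Bystanders:** a before/after picture comparison of the wrench, ring and coupler showed a grey-level difference of about 10. In a picture taken at 5 s, before the plate was mounted, the difference was already about as large, with shifts under 1 pixel (about 2 mm). So I take it as a brightness change rather than movement.
- **Yellow look-alike pins:** both were upright at the start but lay on their side by 5 s. I did not deliberately touch them, and I don't know why they fell. They are not on the list of bystanders.

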